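# Nest the drained beakers upside down

## Task

The washed beakers on the draining rack are dry. Draw the two white ones off their pegs and nest them, still upside down, over the white beaker that stands upside down on the worktop, in either order, so that the three make one straight stack with each fully home on the one below. Lower each into place gently and only then let go; keep the stack where the first beaker stands, and leave the blue beaker on its peg and everything else where it is.

Things in the scene. Friction and masses are not known exactly. Their poses are not given: they have to be found in the camera images.
- white_a: White tapered stacking beaker, upside down, 90 mm high, 50 g. Mouth 76 mm across outside, 70 inside; straight collar up to a flat shoulder 30 mm above the mouth; from there the body tapers from 63 to 47 mm across at the closed base. Origin: centre of the mouth; z axis: from mouth to base. Over a peg of the rack, leaning 30 degrees, base towards the rack's front.
- white_b: White tapered stacking beaker, upside down, 90 mm high, 50 g. Mouth 76 mm across outside, 70 inside; straight collar up to a flat shoulder 30 mm above the mouth; from there the body tapers from 63 to 47 mm across at the closed base. Origin: centre of the mouth; z axis: from mouth to base. Like white_a, over another peg of the rack.
- white_base: White beaker, same shape and frame as white_a, standing upside down on the worktop (origin at z = 0): the bottom of the stack. A beaker put over another comes to rest with its mouth on the lower one's shoulder, 30 mm above the lower one's origin, with about 2 mm of play all round. Walls 2 to 2.5 mm.
- blue_one: Blue beaker, same shape and frame as white_a, on another peg of the rack. It belongs to another set and stays there.
- drain_rack: Fixed rack 450 wide, 150 deep, 100 mm high: grey panel sloping 30 degrees down to its front (-x), four pegs square to it, 110 mm apart along y, the one at -y empty, in a drip tray. Pegs 61 mm long, 15 thick, foot boss 60 across, 6 high. A beaker's rim rests on the panel; it comes off along the peg, free after 61 mm. Origin: tray's underside, middle; pegs' feet 66 mm above.
- petri_a: Low round glass dish with lid, 66 mm across, 32 mm high, standing loose in front of the rack; origin under its centre. To be left alone.
- flask_100: Conical flask with a red stopper, 62 mm across, 117 mm high, loose at the back; origin under its centre. To be left alone.
- wash_bottle: White plastic wash bottle with a red bent spout, 66x128x197 mm, loose, behind the rack; origin under its middle. To be left alone.
- reagent_1: White bottle with a red screw cap, 58 mm across, 115 mm high, loose, beyond the standing beaker; origin under its centre. To be left alone.

How it is judged:
By the outcome, as a careful person would: the job done as asked, in the order asked, and still so for the second after the job is handed in, with the robot touching nothing.
It also fails if it takes over 64 s, if anything falls off the work surface, if the arm or the gripper's body presses on something with over 40 N, if the wrist force passes 120 N, or if a joint passes its speed limit or range.

## Robot

A 7-joint arm with a two-finger parallel gripper is mounted at the origin on a cart in front of the work surface, level with it; the furniture and walls round the work are solid. World frame = base frame: x ahead of the robot, y to its left, z up, the work surface at z = 0. Lengths are in m, angles in rad, forces in N, time in s.
With the tool pointing down it reaches from about 0.4 to 0.85 m from the base axis. Payload 10.4 kg.
Tool frame: the origin (TCP) lies on the centre line of the jaws, within the pads' length; the fingertips stand 22 mm ahead of it and the grasp point (between the pads) lies 3 mm ahead of it; z points along the fingers, y is the line along which they close (so a half turn about z gives the same grasp; the last joint's range is limited). The gripper opens to 87 mm and grips with 3 to 60 N. Pads are 19 mm wide; open, the fingers measure 117 mm over their backs; the gripper's body (75 mm by 190 mm) begins 51 mm behind the grasp point.
Start: joints at [1.173, 0.332, -0.065, 1.46, 0.022, 1.35, -0.088], TCP at [0.229, -0.582, 0.207] pointing down, gripper open.
Joint ranges: [-2.6, 2.6], [-0.5, 2.12], [-1.47, 1.34], [0.16, 2.42], [-1.27, 4.41], [0.06, 2.06], [-2.6, 2.6]. Speed limits (rad/s): [2.22, 2.22, 2.79, 2.79, 3.14, 3.14, 3.14].

## Interface

Orientations are given as a unit quaternion [x, y, z, w].
In Python, from bench import r, eyes, read_state gives the robot as it stands (r), with the cameras (eyes) and the readings as plain functions.
- The arm moves only by the tool jog_arm, called after "Emit:" as name([rows], argument=value, ...), one row to a line, values as JSON. Schema: {"type":"object","properties":{"segments":{"type":"array","items":{"type":"array","prefixItems":[{"type":"array","items":{"type":"number"},"minItems":3,"maxItems":3},{"type":"number"},{"type":"number"}],"minItems":3,"maxItems":3},"minItems":1,"maxItems":12},"grip_n":{"type":"number"},"only":{"type":"string"},"quiet":{"type":"boolean"},"lines":{"type":"string"}},"required":["segments"],"additionalProperties":false}. segments is a list of rows, 1 to 12 of them, each written [[dx, dy, dz], turn, opening]: dx, dy, dz in normalised numbers (1 is 0.8 m), then a turn about the tool's z in parts of the range, where 1.0 means pi rad, then the finger opening in m; each row is the pose to reach, as a shift and turn from the pose commanded when the call began, along the tool's axes at that moment; what a row does not reach only later rows make up. A row lasts 1/10 s, in which the tool goes at most 0.05 m and 0.15 rad, less where a joint would pass 70% of its speed; a pose out of reach is approached as far as the arm can. The fingers move at their own pace and stop on an object; grip_n is the grip in N (left out, the last holds). Time passes only in rows, so rows that do not move let the fingers close. The tool returns the time, the measured TCP pose, the force, the opening and the grip force at its end. only (a regular expression) keeps the lines of the reply that match it, lines (a string "A,B") keeps lines A to B, and quiet returns only ok. Shift and turn numbers lie between -1 and 1, and a call with a number outside is refused. Input that does not fit is refused with a message, and nothing moves.
- read_state(): the state, without advancing time (a new reading comes with each control period).
- eyes.camera(name): name is "scene" or "top" or "wrist"; returns a dict with "img" (384x512x3 uint8, red, green, blue), "fx", "fy", "cx", "cy" (pixels), "pose" (4x4, takes a point from camera to world coordinates). Camera axes: x right, y down, z forward; pixel columns grow to the right and rows downward; lengths in m; the calibration is good to about 2 mm. The wrist camera is an equidistant fisheye: a pixel r from the principal point sees the ray r / f radians off the axis. A picture is of the moment at which its call begins. There is no depth.
- r.close_job(): hands the job in; it is judged then, once.
The state is a dict: "time": time; "joint_positions": joint angles; "joint_vel": joint speeds; "joint_torque": joint torques, N m; "ee_pos": TCP position; "eef_rot": TCP orientation; "ft_force": force on the tool from outside, world axes, zero at the start; "torque": the same for the moment, N m; "width": finger opening in m; "grip_force": force on a finger pad.
Only numpy, scipy, OpenCV 4.12 (cv2) and the standard library are available. Lean on these libraries where they do the work, as an engineer would, in place of code of your own. Each camera call takes 0.05 s, during which the arm holds its last target. There are 200 camera calls.

## Working session

There is one attempt and no reset: what is moved stays moved. The work goes in short steps, Python scripts to look and compute and a tool call to move; the robot and the scene stay as the last step left them, time stands still between calls to the robot, and variables do not carry over. Pictures are saved under pics/ and viewed, at most 11 in all, crops included, and the job is handed in when it is done.

```bash
ls; mkdir -p pics; python3 - <<'E'
from bench import r, eyes, read_state
import cv2,numpy as np
for n in ["scene","top"]:
    c=eyes.camera(n); cv2.imwrite(f"pics/{n}0.png",c["img"][:,:,::-1])
    print(n,c["fx"],c["cx"],c["cy"],np.round(c["pose"],4).tolist())
    np.save(f"{n}0.npy",c["img"])
s=read_state();print(s)
E
```

```text
bench.py
pics
scene 401.5381193716558 253.13112592523248 190.13254701160284 [[-0.7833, -0.4011, 0.4749, 0.0911], [-0.6214, 0.4818, -0.6179, 0.6191], [0.019, -0.7791, -0.6266, 0.7369], [0.0, 0.0, 0.0, 1.0]]
top 365.52329564935553 255.15696573577074 187.6624367481592 [[0.011, -0.9814, 0.1919, 0.3832], [-0.9997, -0.0067, 0.0229, -0.0287], [-0.0212, -0.1921, -0.9812, 1.0611], [0.0, 0.0, 0.0, 1.0]]
{'time': 0.1, 'joint_positions': array([ 1.17340098,  0.33283245, -0.06472542,  1.46082033,  0.02161211,
        1.34989972, -0.08852451]), 'joint_vel': array([-1.30981316e-03, -1.38080333e-03,  6.99061696e-05, -2.77851505e-03,
       -4.96899950e-04, -1.00282936e-03, -1.41141662e-04]), 'joint_torque': array([ 1.52610348e-03, -6.24545288e+01,  2.46192719e-02, -3.90719140e+01,
       -6.15133275e-02,  3.66870733e-02,  9.34742161e-06]), 'ee_pos': array([ 0.22867973, -0.58128421,  0.20603639]), 'eef_rot': array([ 9.82490266e-01,  1.86312849e-01, -1.46456007e-04, -6.14679448e-04]), 'ft_force': array([ 0.23760896,  0.54907328, -0.23434985]), 'torque': array([-0.02237214, -0.03121715, -0.03574909]), 'grip_force': 0.0, 'width': 0.08692136251274885}
```

View pics/scene0.png

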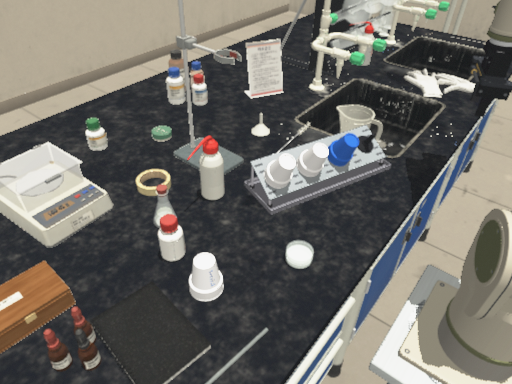

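View pics/top0.png

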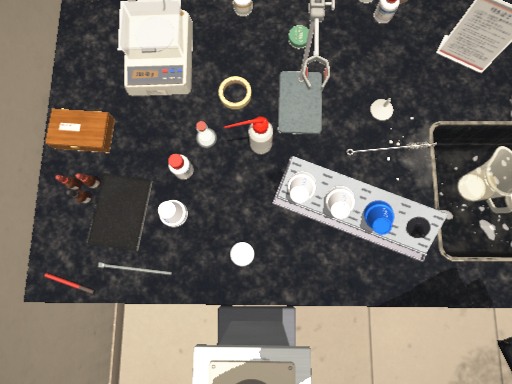

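The top view shows white_base at about (172,213). The rack pegs run white (301,188), white (340,203), blue (379,217), then empty (418,228), and petri_a is at (242,254). Next I'll check whether I can segment these.

```bash
python3 - <<'E'
import numpy as np,cv2
s=np.load("scene0.npy");t=np.load("top0.npy")
a=s[125:215,235:395];b=t[150:260,265:455];c=s[240:310,180:240];d=t[190:240,145:200]
def m(i):
    h=cv2.cvtColor(i,cv2.COLOR_RGB2HSV); 
    return i,np.repeat(((h[...,2]>205)&(h[...,1]<40))[...,None]*np.uint8(255),3,2)
C=np.zeros((600,800,3),np.uint8)
def put(i,x,y,k=2):
    j=cv2.resize(i,None,fx=k,fy=k,interpolation=cv2.INTER_NEAREST);C[y:y+j.shape[0],x:x+j.shape[1]]=j
for n,(i,y,k) in enumerate([(a,0,2),(b,185,2)]):
    o,q=m(i);put(o,0,y,k);put(q,400,y,k)
for n,i in enumerate([c,d]):
    o,q=m(i);put(o,n*400,430,2);put(q,n*400+200,430,2)
cv2.imwrite("pics/m.png",C[:,:,::-1])
E
```

```text
(no output)
```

View pics/m.png

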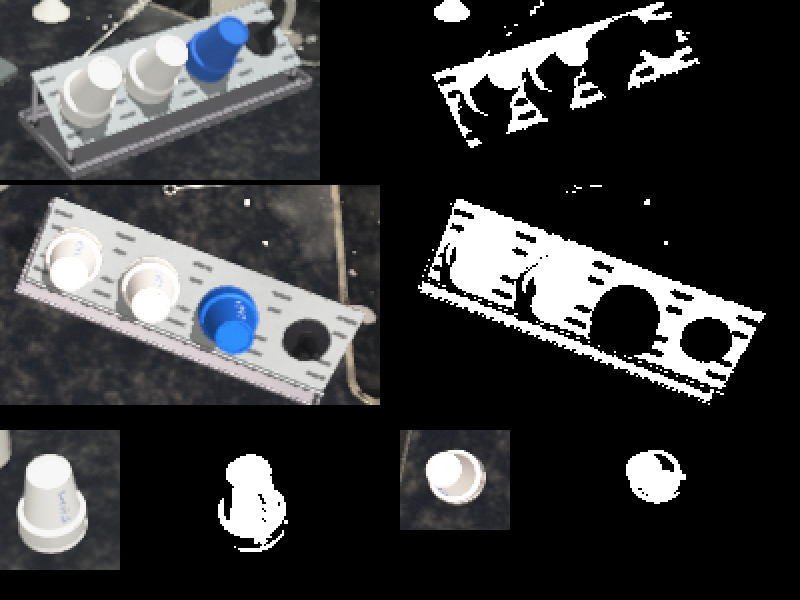

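```bash
cat > geo.py <<'E'
import numpy as np,cv2
from scipy.optimize import minimize
PROF=[(0,38),(.030,38),(.030,31.5),(.090,23.5)]
A=np.linspace(0,2*np.pi,48,endpoint=False)
def pts(p,ax):
    ax=ax/np.linalg.norm(ax);u=np.cross(ax,[.3,1,.1]);u/=np.linalg.norm(u);v=np.cross(ax,u)
    return np.concatenate([p+ax*h+R*1e-3*(np.cos(A)[:,None]*u+np.sin(A)[:,None]*v) for h,R in PROF])
def proj(c,P):
    q=(P-c["pose"][:3,3])@c["pose"][:3,:3]
    return np.c_[c["fx"]*q[:,0]/q[:,2]+c["cx"],c["fy"]*q[:,1]/q[:,2]+c["cy"]]
K=4
def sil(c,p,ax):
    uv=proj(c,pts(p,ax));m=np.zeros((384*K,512*K),np.uint8)
    for a in (slice(0,96),slice(96,192)):
        cv2.fillConvexPoly(m,np.round(cv2.convexHull(np.float32(uv[a]*K+K/2))*16).astype(np.int32),1,shift=4)
    return m
def ax_of(psi,t=np.pi/6): return np.array([-np.sin(t)*np.cos(psi),-np.sin(t)*np.sin(psi),np.cos(t)])
def big(m): return cv2.resize(m.astype(np.float32),None,fx=K,fy=K,interpolation=cv2.INTER_LINEAR)>.5
def cost(cs,ms,p,ax,roi=.09):
    s=0
    for c,m in zip(cs,ms):
        g=sil(c,p,ax)>0;x=(g^m);s+=x.sum()/g.sum()
    return s
def ray(c,u,v,z):
    d=c["pose"][:3,:3]@[(u-c["cx"])/c["fx"],(v-c["cy"])/c["fy"],1];o=c["pose"][:3,3]
    return o+d*(z-o[2])/d[2]
def local(cs,ms,p,ax,rad=12):
    out=[]
    for c,m in zip(cs,ms):
        g=cv2.dilate(sil(c,p,ax),np.ones((2*rad*K//2+1,)*2,np.uint8));out.append(m&(g>0))
    return out
def fit(cs,ms,x0,f,steps):
    x0=np.array(x0,float);S=np.vstack([x0]+[x0+np.eye(len(x0))[i]*steps[i] for i in range(len(x0))])
    return minimize(lambda x:cost(cs,ms,*f(x)),x0,method="Nelder-Mead",options=dict(initial_simplex=S,maxiter=150,xatol=2e-4,fatol=5e-4))
E
cat > loc.py <<'E'
from bench import r, eyes, read_state
from geo import *
cs=[eyes.camera(n) for n in("scene","top")]
def M(c,k):
    i=c["img"].astype(int);R,B=i[...,0],i[...,2]
    return big({"blue":B-R>60,"white":(R-B>=2)&(R>130),"base":R>110}[k])
Z=np.array([0,0,1.])
def rest(k,z,x0):
    ms=local(cs,[M(c,k) for c in cs],np.r_[x0,z],Z,14)
    q=fit(cs,ms,x0,lambda x:(np.r_[x,z],Z),[.01,.01]);print(k,np.round(q.x,4),round(q.fun,3));return q.x
rest("base",0,ray(cs[1],176,214,.03)[:2])
psi0=-.35
for k,(u,v) in {"white":(301,187),"white2":(340,202),"blue":(379,217)}.items():
    k=k.strip("2");x0=ray(cs[1],u,v,.1)-ax_of(psi0)*.04
    ms=local(cs,[M(c,k) for c in cs],x0,ax_of(psi0),8)
    q=fit(cs,ms,np.r_[x0,psi0],lambda x:(x[:3],ax_of(x[3])),[.01,.01,.01,.1]);print(k,np.round(q.x,4),round(q.fun,3))
for n,(u,v,z) in dict(petri=(242,254,.02),flask=(205,134,.05),wash=(261,135,.1),reag=(181,167,.06)).items(): print(n,np.round(ray(cs[1],u,v,z),3))
E
python3 loc.py
```

```text
base [0.5132 0.233 ] 0.11
white [ 0.5912 -0.1344  0.0635 -0.2636] 1.107
white [ 0.5516 -0.2357  0.0648 -0.2675] 0.977
blue [ 0.5103 -0.3392  0.067  -0.3965] 0.125
petri [0.397 0.03  0.02 ]
flask [0.739 0.143 0.05 ]
wash [ 0.719 -0.021  0.1  ]
reag [0.637 0.206 0.06 ]
```

```bash
python3 - <<'E'
import numpy as np
s=np.load("scene0.npy").astype(int);t=np.load("top0.npy").astype(int)
for n,i,l in(("s",s,[(281,170),(290,160),(275,180),(310,160),(295,190),(330,170)]),("t",t,[(301,188),(300,196),(295,178),(320,178),(320,200),(360,190),(308,180)])):
  for u,v in l: print(n,u,v,i[v,u])
E
```

```text
s 281 170 [184 182 177]
s 290 160 [247 247 247]
s 275 180 [202 199 193]
s 310 160 [184 182 176]
s 295 190 [173 179 179]
s 330 170 [149 153 153]
t 301 188 [255 255 255]
t 300 196 [255 255 255]
t 295 178 [239 232 226]
t 320 178 [223 224 223]
t 320 200 [220 220 218]
t 360 190 [221 222 220]
t 308 180 [252 249 245]
```

```bash
sed -i 's/^    return big.*/    W=((R-B>=4)|(i.min(2)>=240)).astype(np.uint8);W=cv2.medianBlur(W,3)\n    return big({"blue":B-R>60,"white":W>0,"base":R>110}[k])/; s/^psi0=.*/psi0=-.376/; s/np.r_\[x0,psi0\],lambda x:(x\[:3\],ax_of(x\[3\])),\[.01,.01,.01,.1\]/x0,lambda x:(x,ax_of(psi0)),[.01,.01,.01]/' loc.py
cat >> loc.py <<'E'
    if k=="white":
        for c,m in zip(cs,ms): print([round(float((sil(c,q.x,ax_of(psi0))>0).sum()/16)),round(float(m.sum()/16))])
E
sed -i '/^for n,(u,v,z)/d' loc.py; python3 loc.py
```

```text
base [0.5132 0.2331] 0.111
white [ 0.5895 -0.1347  0.0661] 0.182
[822, 823]
[720, 748]
white [ 0.5501 -0.2368  0.0655] 0.204
[787, 781]
[760, 798]
blue [ 0.5104 -0.3396  0.0659] 0.124
```

```bash
cat > d.py <<'E'
# usage: d.py x y z [jaw line angle deg] : needed shift in tool axes and turn, from the measured pose
import sys,numpy as np
from bench import r, eyes, read_state
from scipy.spatial.transform import Rotation as R
s=read_state();t=np.array([float(a) for a in sys.argv[1:4]]);m=R.from_quat(s["eef_rot"]).as_matrix()
print("d tool",np.round((t-s["ee_pos"])@m,4),"tcp",np.round(s["ee_pos"],4),"t",s["time"])
if len(sys.argv)>4:
    a=np.degrees(np.arctan2(m[1,1],m[0,1]));w=(float(sys.argv[4])-a+90)%180-90
    print("jaw",round(a,1),"turn",round(-np.radians(w),3))
E
python3 d.py .564 -.125 .24 68.8
```

```text
d tool [ 0.4791 -0.3021 -0.0334] tcp [ 0.2287 -0.5815  0.2065] t 0.3
jaw -68.5 turn 0.745
```

The manual's scale: shifts go in shares of 0.8 m and turns go in shares of pi rad. Converting my numbers, 0.479 m is 0.5988, -0.302 m is -0.3775, 0.745 rad is 0.2371.

Emit:
jog_arm([
  [[0.125,-0.075,-0.0425],0.0477,0.087],
  [[0.5988,-0.3775,-0.0425],0.2371,0.087],
  [[0.5988,-0.3775,-0.0425],0.2371,0.087],
  [[0.5988,-0.3775,-0.0425],0.2371,0.087],
  [[0.5988,-0.3775,-0.0425],0.2371,0.087],
  [[0.5988,-0.3775,-0.0425],0.2371,0.087],
  [[0.5988,-0.3775,-0.0425],0.2371,0.087],
  [[0.5988,-0.3775,-0.0425],0.2371,0.087],
  [[0.5988,-0.3775,-0.0425],0.2371,0.087],
  [[0.5988,-0.3775,-0.0425],0.2371,0.087],
  [[0.5988,-0.3775,-0.0425],0.2371,0.087],
  [[0.5988,-0.3775,-0.0425],0.2371,0.087],
], grip_n=10)

```text
time: 1.5
ee_pos: [0.5656, -0.1211, 0.241]
eef_rot: [0.983, -0.182, 0.0, -0.001]
ft_force: [-0.8, 0.1, -0.5]
width: 0.0871
grip_force: 0.0
```

```bash
python3 d.py .564 -.125 .116 68.8
```

```text
d tool [-0.0002  0.0043  0.125 ] tcp [ 0.5656 -0.1211  0.241 ] t 1.5
jaw -111.0 turn 0.003
```

To row units: 0.08 m is 0.1, 0.05 m is 0.0625.

Emit:
jog_arm([
  [[0,0,0],0,0.087],
  [[0,0,0.0625],0,0.087],
  [[0,0,0.1],0,0.087],
])

```text
time: 1.8
ee_pos: [0.563, -0.1259, 0.1584]
eef_rot: [0.983, -0.184, -0.001, 0.0]
ft_force: [-0.5, -0.9, -2.2]
width: 0.0872
grip_force: 0.0
```

```bash
python3 d.py .564 -.125 .116 68.8; python3 - <<'E'
from bench import r, eyes, read_state
import cv2
cv2.imwrite("pics/w1.png",eyes.camera("wrist")["img"][:,:,::-1])
E
```

```text
d tool [ 0.0006 -0.0012  0.0424] tcp [ 0.563  -0.1259  0.1584] t 1.8
jaw -111.2 turn -0.001
```

View pics/w1.png

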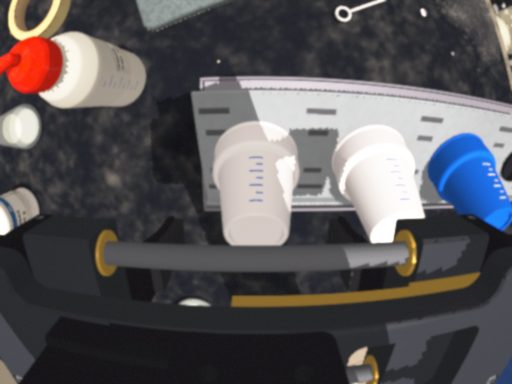

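The wrist view shows white_a at (257,185), centred between the fingers (centre about column 255), and nothing is in the way. I'll descend and grip.

To row units: 0.042 m is 0.0525, 0.03 m is 0.0375.

Emit:
jog_arm([
  [[0,0,0.0375],0,0.087],
  [[0,0,0.0525],0,0.087],
  [[0,0,0.0525],0,0.087],
  [[0,0,0.0525],0,0.05],
  [[0,0,0.0525],0,0.05],
  [[0,0,0.0525],0,0.05],
  [[0,0,0.0525],0,0.05],
  [[0,0,0.0525],0,0.05],
], grip_n=12)

```text
time: 2.65
ee_pos: [0.5642, -0.1253, 0.1191]
eef_rot: [0.983, -0.184, 0.0, 0.0]
ft_force: [0.3, 0.3, 0.7]
width: 0.0555
grip_force: 0.0
```

```bash
python3 d.py .531 -.112 .178; python3 - <<'E'
from bench import r, eyes, read_state;print(read_state()["ft_force"])
E
```

```text
d tool [-0.0357 -0.0004 -0.0589] tcp [ 0.5642 -0.1253  0.1191] t 2.65
[0.33669833 0.26742793 0.67405063]
```

Emit:
jog_arm([
  [[0,0,0],0,0.045],
  [[0,0,0],0,0.045],
  [[0,0,0],0,0.045],
], grip_n=12)

```text
time: 2.95
ee_pos: [0.564, -0.1254, 0.1188]
eef_rot: [0.983, -0.184, -0.0, 0.0]
ft_force: [-1.6, -0.5, 0.8]
width: 0.0473
grip_force: 11.9
```

```bash
python3 - <<'E'
from bench import r, eyes, read_state
import cv2,numpy as np
a=eyes.camera("scene")["img"][80:230,220:420];b=eyes.camera("wrist")["img"]
a=cv2.resize(a,None,fx=2,fy=2);C=np.zeros((384,800,3),np.uint8);C[:300,:400]=a;C[:300,400:]=cv2.resize(b,(400,300))
cv2.imwrite("pics/v2.png",C[:,:,::-1])
E
```

```text
(no output)
```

View pics/v2.png

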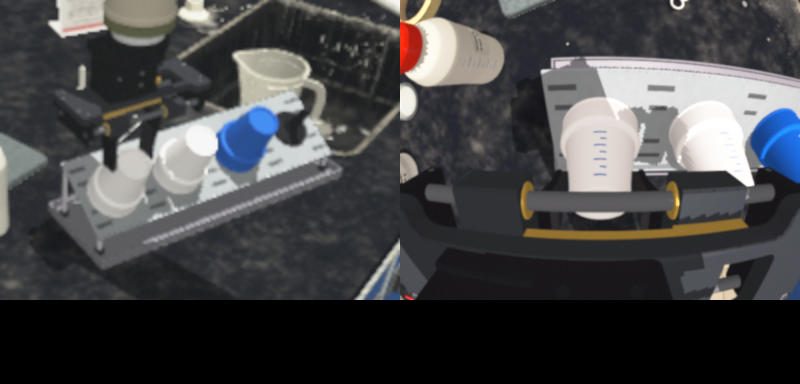

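The fingers are holding white_a and it still looks seated. I'll draw it off along the peg: per 10 mm, about -4.95 mm in tool x and -8.66 mm in tool z.

```bash
python3 d.py .5314 -.1127 .1794
```

```text
d tool [-0.035  -0.     -0.0606] tcp [ 0.564  -0.1254  0.1188] t 3.05
```

Emit:
jog_arm([
  [[-0.0063,0,-0.0109],0,0.045],
  [[-0.0125,0,-0.0216],0,0.045],
  [[-0.0188,0,-0.0325],0,0.045],
], grip_n=15)

```text
time: 3.35
ee_pos: [0.5498, -0.1194, 0.1458]
eef_rot: [0.983, -0.184, 0.0, -0.0]
ft_force: [0.2, -0.3, -0.7]
width: 0.0473
grip_force: 14.8
```

```bash
python3 - <<'E'
from bench import r, eyes, read_state
import cv2,numpy as np
a=eyes.camera("scene")["img"][80:230,220:420];b=eyes.camera("wrist")["img"]
a=cv2.resize(a,None,fx=2,fy=2);C=np.zeros((300,800,3),np.uint8);C[:300,:400]=a;C[:300,400:]=cv2.resize(b,(400,300))
cv2.imwrite("pics/v3.png",C[:,:,::-1])
E
```

```text
(no output)
```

View pics/v3.png

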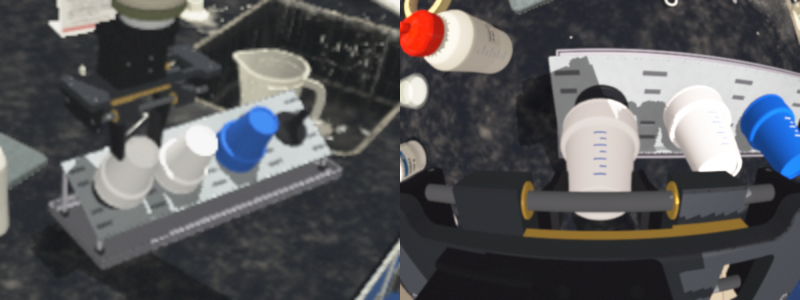

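To row units: -0.08 m is -0.1, -0.039 m is -0.0488.

Emit:
jog_arm([
  [[-0.0094,0,-0.0163],0,0.045],
  [[-0.0188,0,-0.0325],0,0.045],
  [[-0.0281,0,-0.0488],0,0.045],
  [[-0.0375,0,-0.065],0,0.045],
  [[-0.0438,0,-0.1],0,0.045],
  [[-0.0438,0,-0.1],0,0.045],
])

```text
time: 4.05
ee_pos: [0.5185, -0.1069, 0.2293]
eef_rot: [0.983, -0.184, 0.003, 0.0]
ft_force: [0.4, -0.2, -0.3]
width: 0.0478
grip_force: 14.8
```

```bash
python3 d.py .50 .085 .20
```

```text
d tool [-0.0868 -0.1722  0.0289] tcp [ 0.5185 -0.1069  0.2293] t 4.05
```

To row units: -0.172 m is -0.215, -0.15 m is -0.1875.

Emit:
jog_arm([
  [[-0.0188,-0.0375,0.0063],0,0.045],
  [[-0.0375,-0.075,0.0125],0,0.045],
  [[-0.0563,-0.1125,0.0188],0,0.045],
  [[-0.075,-0.15,0.025],0,0.045],
  [[-0.0938,-0.1875,0.0313],0,0.045],
  [[-0.1088,-0.215,0.0375],0,0.045],
  [[-0.1088,-0.215,0.0375],0,0.045],
  [[-0.1088,-0.215,0.0375],0,0.045],
])

```text
time: 4.85
ee_pos: [0.4983, 0.0847, 0.1948]
eef_rot: [0.983, -0.184, 0.0, 0.0]
ft_force: [0.7, -0.8, -0.2]
width: 0.0472
grip_force: 14.8
```

```bash
cat > held.py <<'E'
from bench import r, eyes, read_state
from geo import *
cs=[eyes.camera(n) for n in("scene","top")]
import sys
C=np.concatenate([cv2.resize(cs[0]["img"][150:330,140:340],(400,360)),cv2.resize(cs[1]["img"][110:290,120:320],(400,360))],1)
cv2.imwrite(sys.argv[1],C[:,:,::-1])
E
python3 held.py pics/v4.png
```

```text
(no output)
```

View pics/v4.png

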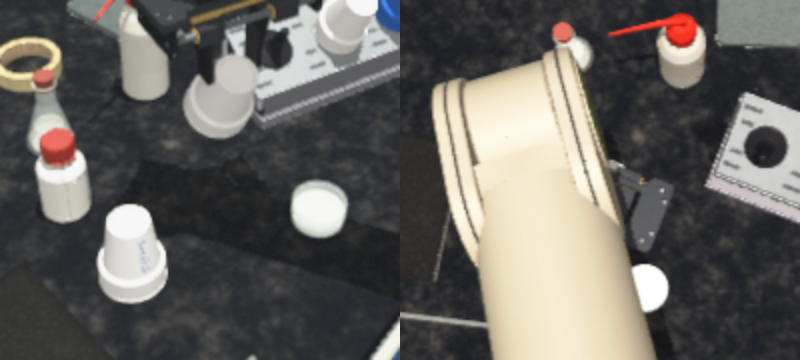

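White_a is still held, tilted, above free worktop. I'll lower it, then press gently so that it stands upright.

To row units: 0.126 m is 0.1575, 0.08 m is 0.1.

Emit:
jog_arm([
  [[0,0,0.05],0,0.045],
  [[0,0,0.1],0,0.045],
  [[0,0,0.1375],0,0.045],
  [[0,0,0.15],0,0.045],
  [[0,0,0.1538],0,0.045],
  [[0,0,0.1575],0,0.045],
])

```text
time: 5.55
ee_pos: [0.5012, 0.0834, 0.0715]
eef_rot: [0.983, -0.185, 0.002, 0.0]
ft_force: [-0.5, -3.2, 25.0]
width: 0.0477
grip_force: 16.7
```

Emit:
jog_arm([
  [[0,0,0.0038],0,0.045],
  [[0,0,0.0075],0,0.045],
])

```text
time: 5.75
ee_pos: [0.5041, 0.0841, 0.068]
eef_rot: [0.983, -0.185, 0.005, -0.001]
ft_force: [1.7, -3.4, 28.6]
width: 0.0485
grip_force: 17.0
```

To row units: -0.002 m is -0.0025.

Emit:
jog_arm([
  [[0,0,-0.0025],0,0.045],
  [[0,0,-0.0025],0,0.045],
  [[0,0,-0.0025],0,0.045],
], grip_n=4)

```text
time: 6.05
ee_pos: [0.501, 0.0839, 0.0674]
eef_rot: [0.983, -0.185, 0.002, -0.0]
ft_force: [0.1, -1.6, 6.7]
width: 0.0499
grip_force: 4.5
```

Emit:
jog_arm([
  [[0,0,0.0038],0,0.045],
  [[0,0,0.0075],0,0.045],
])

```text
time: 6.25
ee_pos: [0.5011, 0.0839, 0.0613]
eef_rot: [0.983, -0.185, 0.002, -0.0]
ft_force: [1.4, -0.7, 6.4]
width: 0.0514
grip_force: 4.5
```

```bash
cat >h1.py <<'E'
from bench import r, eyes, read_state
import cv2
cv2.imwrite("pics/v5.png",cv2.resize(eyes.camera("scene")["img"][150:330,140:340],(400,360))[:,:,::-1])
E
python3 h1.py
```

```text
(no output)
```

View pics/v5.png

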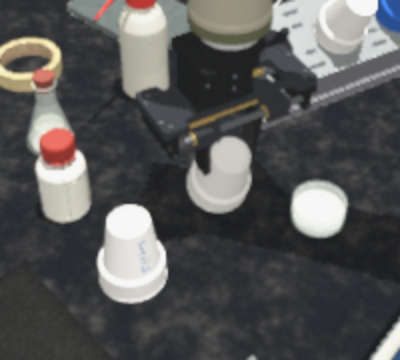

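To row units: 0.005 m is 0.0063, 0.003 m is 0.0038.

Emit:
jog_arm([
  [[0,0,0.0038],0,0.045],
  [[0,0,0.0063],0,0.045],
  [[0,0,0.0063],0,0.045],
], grip_n=3)

```text
time: 6.6
ee_pos: [0.5001, 0.084, 0.0552]
eef_rot: [0.983, -0.185, 0.001, -0.0]
ft_force: [1.8, -1.0, 5.2]
width: 0.0533
grip_force: 3.3
```

Emit:
jog_arm([
  [[0,0,0],0,0.058],
  [[0,0,0],0,0.064],
  [[0,0,0],0,0.087],
  [[0,0,0],0,0.087],
  [[0,0,0],0,0.087],
  [[0,0,0],0,0.087],
  [[0,0,0],0,0.087],
])

```text
time: 7.3
ee_pos: [0.4985, 0.0847, 0.0537]
eef_rot: [0.983, -0.184, -0.0, 0.0]
ft_force: [-0.3, -0.1, 0.2]
width: 0.0859
grip_force: 0.0
```

Emit:
jog_arm([
  [[0,0,-0.05],0,0.087],
  [[0,0,-0.1125],0,0.087],
  [[0,0,-0.175],0,0.087],
  [[-0.0375,0.0625,-0.2125],0,0.087],
  [[-0.075,0.1125,-0.2125],0,0.087],
  [[-0.075,0.1375,-0.2125],0,0.087],
])

```text
time: 7.9
ee_pos: [0.401, 0.0032, 0.2249]
eef_rot: [0.983, -0.184, 0.001, 0.0]
ft_force: [0.6, -0.5, -0.5]
width: 0.0869
grip_force: 0.0
```

```bash
cat > loc2.py <<'E'
# usage: loc2.py x y z ... : fit upright beakers near the given places, scene camera (and top)
import sys
from bench import r, eyes, read_state
from geo import *
cs=[eyes.camera(n) for n in("scene","top")]
ms0=[big(c["img"][...,0]>110) for c in cs];Z=np.array([0,0,1.])
v=np.array([float(a) for a in sys.argv[1:]]).reshape(-1,3)
for x in v:
  for name,sl in (("scene",slice(0,1)),("top",slice(1,2)),("both",slice(0,2))):
    ms=local(cs[sl],ms0[sl],x,Z,16)
    q=fit(cs[sl],ms,x[:2],lambda y:(np.r_[y,x[2]],Z),[.008,.008]);print(name,np.round(q.x,4),round(q.fun,3))
E
python3 loc2.py .513 .233 0 .52 .078 0
```

```text
scene [0.5157 0.2319] 0.028
top [0.5121 0.2329] 0.029
both [0.5132 0.233 ] 0.102
scene [0.5266 0.068 ] 0.028
top [0.498  0.0729] 0.994
both [0.5234 0.0698] 1.114
```

```bash
python3 d.py .525 .0687 .17; python3 d.py .525 .0687 .058
```

```text
d tool [ 0.0902 -0.1089  0.0544] tcp [0.4011 0.0005 0.2244] t 8.0
d tool [ 0.09   -0.1091  0.1664] tcp [0.4011 0.0005 0.2244] t 8.0
```

To row units: 0.166 m is 0.2075, 0.16 m is 0.2.

Emit:
jog_arm([
  [[0.0375,-0.05,0.025],0,0.087],
  [[0.075,-0.1,0.05],0,0.087],
  [[0.1125,-0.1363,0.0675],0,0.087],
  [[0.1125,-0.1363,0.0675],0,0.087],
  [[0.1125,-0.1363,0.1125],0,0.087],
  [[0.1125,-0.1363,0.1625],0,0.087],
  [[0.1125,-0.1363,0.2],0,0.087],
  [[0.1125,-0.1363,0.2075],0,0.087],
  [[0.1125,-0.1363,0.2075],0,0.087],
], grip_n=10)

```text
time: 8.9
ee_pos: [0.5258, 0.073, 0.0578]
eef_rot: [0.983, -0.184, -0.0, 0.0]
ft_force: [-0.8, -0.1, 0.1]
width: 0.0869
grip_force: 0.0
```

```bash
python3 d.py .525 .0687 .058
```

```text
d tool [ 0.0008  0.0043 -0.0002] tcp [0.5258 0.073  0.0578] t 8.9
```

Emit:
jog_arm([
  [[0,0,0],0,0.045],
  [[0,0,0],0,0.045],
  [[0,0,0],0,0.045],
  [[0,0,0],0,0.045],
  [[0,0,0],0,0.045],
  [[0,0,0],0,0.045],
  [[0,0,0],0,0.045],
  [[0,0,0],0,0.045],
])

```text
time: 9.7
ee_pos: [0.5263, 0.0727, 0.0579]
eef_rot: [0.983, -0.184, 0.0, 0.0]
ft_force: [-0.4, -0.3, 3.4]
width: 0.0498
grip_force: 10.1
```

```bash
python3 d.py .5141 .2326 .2
```

```text
d tool [-0.0691 -0.1446 -0.1421] tcp [0.5263 0.0727 0.0579] t 9.7
```

To row units: -0.1446 m is -0.1808, -0.13 m is -0.1625.

Emit:
jog_arm([
  [[0,0,-0.05],0,0.045],
  [[0,0,-0.1],0,0.045],
  [[0,0,-0.1438],0,0.045],
  [[-0.0188,-0.0375,-0.1438],0,0.045],
  [[-0.0375,-0.0813,-0.1438],0,0.045],
  [[-0.0563,-0.125,-0.1375],0,0.045],
  [[-0.075,-0.1625,-0.1313],0,0.045],
  [[-0.0875,-0.1808,-0.1288],0,0.045],
  [[-0.0875,-0.1808,-0.1288],0,0.045],
  [[-0.0875,-0.1808,-0.1288],0,0.045],
  [[-0.0875,-0.1808,-0.1288],0,0.045],
])

```text
time: 10.8
ee_pos: [0.5137, 0.2316, 0.1607]
eef_rot: [0.983, -0.185, 0.0, 0.0]
ft_force: [0.1, -0.2, -0.5]
width: 0.0492
grip_force: 9.9
```

```bash
python3 d.py .5138 .2329 .15;  python3 - <<'E'
from bench import r, eyes, read_state
import cv2,numpy as np
c=eyes.camera("scene");np.save("held1.npy",c["img"])
cv2.imwrite("pics/v6.png",cv2.resize(c["img"][200:320,150:270],(480,480),interpolation=cv2.INTER_CUBIC)[:,:,::-1])
E
```

```text
d tool [-0.0004 -0.0012  0.0107] tcp [0.5137 0.2316 0.1607] t 10.8
```

View pics/v6.png

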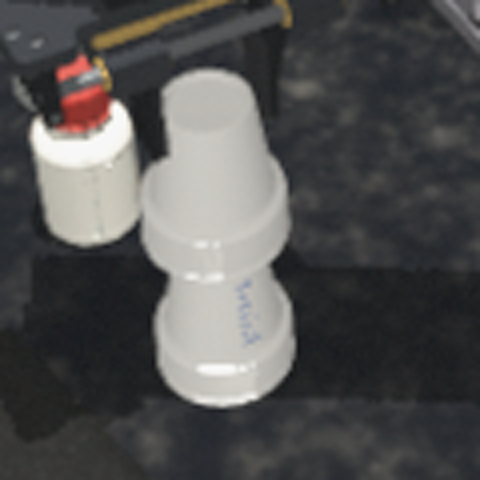

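```bash
python3 - <<'E'
from bench import r, eyes, read_state
from geo import *
c=eyes.camera("scene")
ms=[big(c["img"][...,0]>110)];Z=np.array([0,0,1.])
for z in(.098,.103):
    def f(x): return np.array([x[0],x[1],z]),Z
    x0=np.array([.515,.232,z])
    # compare only collar band rows: project collar
    P=proj(c,pts(x0,Z)[:96]);B=proj(c,pts(np.array([.5157,.2319,0]),Z)[:96])
    print(z,"pred upper collar cols",P[:,0].min().round(1),P[:,0].max().round(1),"bottom row",P[:,1].max().round(1),"lower",B[:,0].min().round(1),B[:,0].max().round(1),B[:,1].max().round(1))
i=c["img"]
for row in (256,258,260,262,290,293): 
    k=np.where(i[row,175:235,0]>110)[0]+175;print(row,k.min(),k.max())
E
```

```text
0.098 pred upper collar cols 184.0 221.8 bottom row 271.8 lower 187.8 222.9 301.0
0.103 pred upper collar cols 183.8 221.7 bottom row 270.2 lower 187.8 222.9 301.0
256 175 222
258 175 221
260 175 220
262 187 219
290 189 222
293 190 221
```

The held beaker is upright and sits over the base: upper collar centre column about 204, lower about 206, both as projected. I'll lower it.

To row units: 0.06 m is 0.075, 0.03 m is 0.0375.

Emit:
jog_arm([
  [[0,-0.0013,0.0188],0,0.045],
  [[0,-0.0013,0.0375],0,0.045],
  [[0,-0.0013,0.0525],0,0.045],
  [[0,-0.0013,0.065],0,0.045],
  [[0,-0.0013,0.075],0,0.045],
])

```text
time: 11.4
ee_pos: [0.5131, 0.2338, 0.0993]
eef_rot: [0.983, -0.184, -0.0, 0.0]
ft_force: [0.2, -0.1, -0.1]
width: 0.0496
grip_force: 9.9
```

Emit:
jog_arm([
  [[0,0,0.005],0,0.045],
  [[0,0,0.01],0,0.045],
])

```text
time: 11.6
ee_pos: [0.5137, 0.234, 0.0926]
eef_rot: [0.983, -0.184, 0.0, 0.0]
ft_force: [-0.5, -0.0, 0.4]
width: 0.0494
grip_force: 9.9
```

To row units: 0.004 m is 0.005, 0.002 m is 0.0025.

Emit:
jog_arm([
  [[0,0,0.0025],0,0.045],
  [[0,0,0.005],0,0.045],
], grip_n=6)

```text
time: 11.8
ee_pos: [0.5138, 0.234, 0.0889]
eef_rot: [0.983, -0.184, 0.0, -0.0]
ft_force: [-0.4, -0.0, 0.4]
width: 0.0499
grip_force: 5.9
```

Emit:
jog_arm([
  [[0,0,0.0013],0,0.045],
  [[0,0,0.0025],0,0.045],
])

```text
time: 12.0
ee_pos: [0.5142, 0.2341, 0.0878]
eef_rot: [0.983, -0.184, 0.001, -0.0]
ft_force: [-1.5, -2.3, 10.9]
width: 0.0495
grip_force: 6.6
```

Emit:
jog_arm([
  [[0,0,0.0013],0,0.045],
  [[0,0,0.0013],0,0.045],
])

```text
time: 12.2
ee_pos: [0.5143, 0.2341, 0.0871]
eef_rot: [0.983, -0.184, 0.001, -0.0]
ft_force: [-1.7, -1.3, 9.4]
width: 0.05
grip_force: 6.5
```

It seated at TCP z = 0.088, exactly the fully-home height. I'll release and retreat.

To row units: -0.001 m is -0.0013.

Emit:
jog_arm([
  [[0,0,-0.0013],0,0.05],
  [[0,0,-0.0013],0,0.056],
  [[0,0,-0.0013],0,0.062],
  [[0,0,-0.0013],0,0.07],
  [[0,0,-0.0013],0,0.087],
  [[0,0,-0.0013],0,0.087],
  [[0,0,-0.0013],0,0.087],
  [[0,0,-0.0013],0,0.087],
], grip_n=10)

```text
time: 13.0
ee_pos: [0.5135, 0.234, 0.0867]
eef_rot: [0.983, -0.184, 0.0, 0.0]
ft_force: [0.2, 0.2, 0.3]
width: 0.0854
grip_force: 0.0
```

Emit:
jog_arm([
  [[0,0,-0.05],0,0.087],
  [[0,0,-0.1],0,0.087],
  [[0,0,-0.15],0,0.087],
  [[0,0,-0.1875],0,0.087],
  [[0,0,-0.1875],0,0.087],
  [[0,0,-0.1875],0,0.087],
])

```text
time: 13.6
ee_pos: [0.5138, 0.234, 0.237]
eef_rot: [0.983, -0.184, 0.001, -0.0]
ft_force: [-0.1, -0.1, -0.3]
width: 0.0865
grip_force: 0.0
```

```bash
python3 d.py .525 -.227 .24 68.8
```

```text
d tool [ 0.1773  0.4257 -0.0031] tcp [0.5138 0.234  0.237 ] t 13.6
jaw -111.2 turn -0.0
```

To row units: 0.426 m is 0.5325, 0.177 m is 0.2213.

Emit:
jog_arm([
  [[0.0225,0.0563,0],0,0.087],
  [[0.2213,0.5325,0],0,0.087],
  [[0.2213,0.5325,0],0,0.087],
  [[0.2213,0.5325,0],0,0.087],
  [[0.2213,0.5325,0],0,0.087],
  [[0.2213,0.5325,0],0,0.087],
  [[0.2213,0.5325,0],0,0.087],
  [[0.2213,0.5325,0],0,0.087],
  [[0.2213,0.5325,0],0,0.087],
  [[0.2213,0.5325,0],0,0.087],
  [[0.2213,0.5325,0],0,0.087],
  [[0.2213,0.5325,0],0,0.087],
])

```text
time: 14.8
ee_pos: [0.5243, -0.2257, 0.2356]
eef_rot: [0.983, -0.184, -0.001, -0.001]
ft_force: [-0.2, 0.5, -0.6]
width: 0.0869
grip_force: 0.0
```

Emit:
jog_arm([
  [[0,0,0],0,0.087],
  [[0,0,0],0,0.087],
])

```text
time: 15.0
ee_pos: [0.5247, -0.2255, 0.2367]
eef_rot: [0.983, -0.183, -0.0, -0.0]
ft_force: [-1.0, -0.2, 0.8]
width: 0.0869
grip_force: 0.0
```

```bash
python3 d.py .525 -.227 .118 68.8;  python3 loc2.py .513 .233 .03
```

```text
d tool [0.0008 0.0013 0.1187] tcp [ 0.5247 -0.2255  0.2367] t 15.0
jaw -111.1 turn 0.002
scene [0.5012 0.2468] 0.202
top [0.5106 0.2332] 0.108
both [0.5123 0.2357] 0.354
```

To row units: 0.119 m is 0.1488, 0.11 m is 0.1375.

Emit:
jog_arm([
  [[0.0013,0.0013,0.05],0,0.087],
  [[0.0013,0.0013,0.1],0,0.087],
  [[0.0013,0.0013,0.1375],0,0.087],
  [[0.0013,0.0013,0.1488],0,0.087],
  [[0.0013,0.0013,0.1488],0,0.087],
], grip_n=12)

```text
time: 15.6
ee_pos: [0.5246, -0.2281, 0.1172]
eef_rot: [0.983, -0.184, -0.001, -0.0]
ft_force: [-0.7, -0.6, 0.1]
width: 0.087
grip_force: 0.0
```

Emit:
jog_arm([
  [[0,0,0],0,0.045],
  [[0,0,0],0,0.045],
  [[0,0,0],0,0.045],
  [[0,0,0],0,0.045],
  [[0,0,0],0,0.045],
  [[0,0,0],0,0.045],
  [[0,0,0],0,0.045],
  [[0,0,0],0,0.045],
  [[0,0,0],0,0.045],
], grip_n=15)

```text
time: 16.5
ee_pos: [0.525, -0.2286, 0.1178]
eef_rot: [0.983, -0.184, 0.0, 0.0]
ft_force: [-0.2, -1.1, 1.2]
width: 0.0475
grip_force: 14.9
```

```bash
python3 d.py .5 .09 .2
```

```text
d tool [-0.1386 -0.288  -0.0822] tcp [ 0.525  -0.2286  0.1178] t 16.5
```

To row units: -0.11 m is -0.1375, -0.005 m is -0.0063.

Emit:
jog_arm([
  [[-0.0063,0,-0.0109],0,0.045],
  [[-0.0156,0,-0.0271],0,0.045],
  [[-0.025,0,-0.0433],0,0.045],
  [[-0.0344,0,-0.0595],0,0.045],
  [[-0.0438,0,-0.0758],0,0.045],
  [[-0.0531,0,-0.092],0,0.045],
  [[-0.0563,0,-0.125],0,0.045],
  [[-0.0563,0,-0.1375],0,0.045],
  [[-0.0563,0,-0.1375],0,0.045],
])

```text
time: 17.4
ee_pos: [0.4838, -0.2125, 0.2295]
eef_rot: [0.983, -0.184, 0.002, 0.0]
ft_force: [-0.1, 0.0, -1.1]
width: 0.0474
grip_force: 14.8
```

```bash
python3 d.py .5 .085 .195
```

```text
d tool [-0.0927 -0.2832  0.0342] tcp [ 0.4838 -0.2125  0.2295] t 17.4
```

To row units: -0.283 m is -0.3538, -0.256 m is -0.32.

Emit:
jog_arm([
  [[-0.015,-0.045,0],0,0.045],
  [[-0.03,-0.09,0],0,0.045],
  [[-0.045,-0.1375,0],0,0.045],
  [[-0.06,-0.1825,0],0,0.045],
  [[-0.075,-0.2275,0.0125],0,0.045],
  [[-0.09,-0.275,0.025],0,0.045],
  [[-0.105,-0.32,0.0375],0,0.045],
  [[-0.1163,-0.3538,0.0438],0,0.045],
  [[-0.1163,-0.3538,0.0438],0,0.045],
  [[-0.1163,-0.3538,0.0438],0,0.045],
  [[-0.1163,-0.3538,0.0438],0,0.045],
])

```text
time: 18.5
ee_pos: [0.4987, 0.084, 0.1922]
eef_rot: [0.983, -0.185, -0.0, 0.0]
ft_force: [0.5, -0.2, -0.8]
width: 0.0474
grip_force: 14.8
```

```bash
python3 d.py .5 .085 .079; python3 held.py pics/v7.png
```

```text
d tool [ 0.0009 -0.0015  0.1132] tcp [0.4987 0.084  0.1922] t 18.5
```

View pics/v7.png

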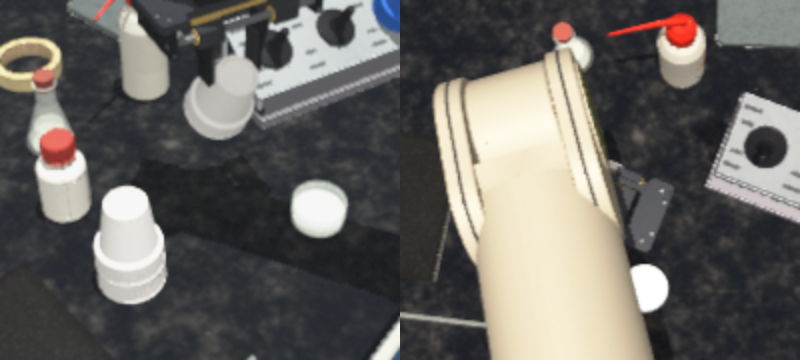

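The left panel shows white_a nested flat on the base at (130,245). White_b is held tilted, the same way white_a was. I'll lower it and stand it up with a light grip.

The manual's scale: shifts go in shares of 0.8 m and turns go in shares of pi rad. Converting my numbers, 0.113 m is 0.1413, 0.105 m is 0.1313.

Emit:
jog_arm([
  [[0,0,0.05],0,0.045],
  [[0,0,0.1],0,0.045],
  [[0,0,0.1313],0,0.045],
  [[0,0,0.1413],0,0.045],
  [[0,0,0.1413],0,0.045],
])

```text
time: 19.1
ee_pos: [0.4984, 0.0846, 0.0793]
eef_rot: [0.983, -0.184, -0.001, 0.0]
ft_force: [1.0, 0.1, 0.7]
width: 0.0479
grip_force: 14.8
```

Emit:
jog_arm([
  [[0,0,0],0,0.045],
  [[0,0,0.0038],0,0.045],
  [[0,0,0.0075],0,0.045],
  [[0,0,0.0113],0,0.045],
], grip_n=4)

```text
time: 19.5
ee_pos: [0.4993, 0.0853, 0.0713]
eef_rot: [0.983, -0.184, 0.001, -0.0]
ft_force: [-1.0, -0.3, 7.5]
width: 0.049
grip_force: 4.5
```

Emit:
jog_arm([
  [[0,0,0.0038],0,0.045],
  [[0,0,0.0075],0,0.045],
])

```text
time: 19.7
ee_pos: [0.5, 0.0854, 0.0657]
eef_rot: [0.983, -0.184, 0.001, -0.0]
ft_force: [1.1, -0.8, 6.3]
width: 0.0501
grip_force: 4.5
```

Emit:
jog_arm([
  [[0,0,0.0038],0,0.045],
  [[0,0,0.0063],0,0.045],
])

```text
time: 19.9
ee_pos: [0.5, 0.0854, 0.0607]
eef_rot: [0.983, -0.184, 0.001, -0.0]
ft_force: [1.1, -0.7, 7.2]
width: 0.0518
grip_force: 4.5
```

To row units: 0.005 m is 0.0063, 0.003 m is 0.0038.

Emit:
jog_arm([
  [[0,0,0.0038],0,0.045],
  [[0,0,0.0063],0,0.045],
  [[0,0,0.0063],0,0.045],
], grip_n=3)

```text
time: 20.2
ee_pos: [0.4993, 0.0853, 0.0551]
eef_rot: [0.983, -0.184, 0.001, -0.0]
ft_force: [0.7, 0.0, 4.7]
width: 0.0538
grip_force: 3.3
```

Emit:
jog_arm([
  [[0,0,0],0,0.058],
  [[0,0,0],0,0.064],
  [[0,0,0],0,0.087],
  [[0,0,0],0,0.087],
  [[0,0,0],0,0.087],
  [[0,0,0],0,0.087],
  [[0,0,0],0,0.087],
])

```text
time: 20.9
ee_pos: [0.4987, 0.0852, 0.0547]
eef_rot: [0.983, -0.184, 0.0, 0.0]
ft_force: [0.5, 0.3, -0.1]
width: 0.0859
grip_force: 0.0
```

Emit:
jog_arm([
  [[0,0,-0.05],0,0.087],
  [[0,0,-0.1125],0,0.087],
  [[0,0,-0.175],0,0.087],
  [[-0.0375,0.0625,-0.2125],0,0.087],
  [[-0.075,0.1125,-0.2125],0,0.087],
  [[-0.075,0.1375,-0.2125],0,0.087],
  [[-0.075,0.1375,-0.2125],0,0.087],
])

```text
time: 21.6
ee_pos: [0.4013, 0.0011, 0.2254]
eef_rot: [0.982, -0.186, 0.001, 0.001]
ft_force: [0.1, 1.4, -0.7]
width: 0.0873
grip_force: 0.0
```

```bash
python3 loc2.py .525 .07 0
cat > stk.py <<'E'
# fit an n-high stack as one silhouette: stk.py n
import sys
from bench import r, eyes, read_state
import geo; from geo import *
n=int(sys.argv[1]);Z=np.array([0,0,1.]);s1=geo.sil
geo.sil=lambda c,p,ax:sum(s1(c,p+ax*.03*k,ax) for k in range(n)).clip(0,1).astype(np.uint8)
cs=[eyes.camera(k) for k in("scene","top")];ms0=[big(c["img"][...,0]>110) for c in cs]
for i in(0,1):
    ms=local(cs[i:i+1],ms0[i:i+1],np.array([.514,.233,0]),Z,10);
    import geo as g
    ms=[m&(cv2.dilate(geo.sil(cs[i],np.array([.514,.233,0]),Z),np.ones((33,33),np.uint8))>0) for m in ms0[i:i+1]]
    q=fit(cs[i:i+1],ms,[.514,.233],lambda y:(np.r_[y,0],Z),[.006,.006]);print("stack",i,np.round(q.x,4),round(q.fun,3))
E
python3 stk.py 2
```

```text
scene [0.5296 0.0772] 0.025
top [0.5044 0.0789] 0.962
both [0.5264 0.0792] 1.094
stack 0 [0.5155 0.2338] 0.024
stack 1 [0.5117 0.235 ] 0.027
```

```bash
python3 d.py .5277 .0777 .17
```

```text
d tool [ 0.0898 -0.1125  0.0547] tcp [0.4034 0.0052 0.2247] t 21.8
```

To row units: -0.113 m is -0.1413, 0.09 m is 0.1125.

Emit:
jog_arm([
  [[0.0375,-0.05,0.025],0,0.087],
  [[0.075,-0.1,0.05],0,0.087],
  [[0.1125,-0.1413,0.0688],0,0.087],
  [[0.1125,-0.1413,0.0688],0,0.087],
  [[0.1125,-0.1413,0.0688],0,0.087],
  [[0.1125,-0.1413,0.0688],0,0.087],
], grip_n=10)

```text
time: 22.4
ee_pos: [0.5275, 0.0773, 0.17]
eef_rot: [0.983, -0.184, -0.0, 0.0]
ft_force: [0.4, -0.1, -0.1]
width: 0.0872
grip_force: 0.0
```

```bash
python3 d.py .5277 .0777 .058
```

```text
d tool [ 1.00e-04 -4.00e-04  1.12e-01] tcp [0.5275 0.0773 0.17  ] t 22.4
```

To row units: 0.112 m is 0.14, 0.105 m is 0.1313.

Emit:
jog_arm([
  [[0,0,0.05],0,0.087],
  [[0,0,0.1],0,0.087],
  [[0,0,0.1313],0,0.087],
  [[0,0,0.14],0,0.087],
  [[0,0,0.14],0,0.087],
])

```text
time: 22.9
ee_pos: [0.5276, 0.0766, 0.0585]
eef_rot: [0.983, -0.184, 0.0, 0.0]
ft_force: [0.1, 0.5, 0.6]
width: 0.0869
grip_force: 0.0
```

Emit:
jog_arm([
  [[0,0,0],0,0.045],
  [[0,0,0],0,0.045],
  [[0,0,0],0,0.045],
  [[0,0,0],0,0.045],
  [[0,0,0],0,0.045],
  [[0,0,0],0,0.045],
  [[0,0,0],0,0.045],
  [[0,0,0],0,0.045],
  [[0,0,0],0,0.045],
])

```text
time: 23.8
ee_pos: [0.5279, 0.0772, 0.0578]
eef_rot: [0.983, -0.184, 0.0, 0.0]
ft_force: [-0.6, 0.0, 2.2]
width: 0.0492
grip_force: 10.0
```

```bash
python3 d.py .5137 .2343 .195
```

```text
d tool [-0.0701 -0.1414 -0.1372] tcp [0.5279 0.0772 0.0578] t 23.8
```

To row units: -0.145 m is -0.1813, -0.137 m is -0.1713.

Emit:
jog_arm([
  [[0,0,-0.05],0,0.045],
  [[0,0,-0.1],0,0.045],
  [[0,0,-0.15],0,0.045],
  [[-0.01,-0.02,-0.1813],0,0.045],
  [[-0.0288,-0.0575,-0.1813],0,0.045],
  [[-0.0475,-0.095,-0.1813],0,0.045],
  [[-0.0663,-0.1325,-0.1813],0,0.045],
  [[-0.08,-0.1625,-0.175],0,0.045],
  [[-0.0875,-0.1768,-0.1713],0,0.045],
  [[-0.0875,-0.1768,-0.1713],0,0.045],
  [[-0.0875,-0.1768,-0.1713],0,0.045],
  [[-0.0875,-0.1768,-0.1713],0,0.045],
])

```text
time: 25.0
ee_pos: [0.5144, 0.2325, 0.1948]
eef_rot: [0.983, -0.185, 0.0, 0.0]
ft_force: [0.5, -0.0, -0.9]
width: 0.049
grip_force: 9.9
```

```bash
python3 d.py .5138 .2341 .12
```

```text
d tool [-0.0011 -0.0013  0.0748] tcp [0.5144 0.2325 0.1948] t 25.0
```

Emit:
jog_arm([
  [[0,0,0.0125],0,0.045],
  [[0,0,0.0125],0,0.045],
])

```text
time: 25.2
ee_pos: [0.5134, 0.233, 0.1833]
eef_rot: [0.983, -0.185, -0.001, 0.001]
ft_force: [0.3, -0.5, -1.6]
width: 0.049
grip_force: 9.9
```

```bash
python3 d.py .5138 .2341 .12
```

```text
d tool [ 0.     -0.0013  0.0633] tcp [0.5134 0.233  0.1833] t 25.2
```

To row units: 0.057 m is 0.0713, 0.052 m is 0.065.

Emit:
jog_arm([
  [[0,-0.0013,0.0188],0,0.045],
  [[0,-0.0013,0.0375],0,0.045],
  [[0,-0.0013,0.0525],0,0.045],
  [[0,-0.0013,0.065],0,0.045],
  [[0,-0.0013,0.0713],0,0.045],
])

```text
time: 25.7
ee_pos: [0.5135, 0.235, 0.1262]
eef_rot: [0.983, -0.184, -0.001, 0.0]
ft_force: [-0.3, 0.9, -0.2]
width: 0.0498
grip_force: 9.9
```

Emit:
jog_arm([
  [[0,0,0.0038],0,0.045],
  [[0,0,0.0063],0,0.045],
], grip_n=6)

```text
time: 25.9
ee_pos: [0.5142, 0.2354, 0.1227]
eef_rot: [0.983, -0.184, 0.0, -0.0]
ft_force: [-0.3, 0.9, -0.1]
width: 0.0495
grip_force: 5.9
```

To row units: 0.002 m is 0.0025, 0.001 m is 0.0013.

Emit:
jog_arm([
  [[0,0,0.0013],0,0.045],
  [[0,0,0.0025],0,0.045],
])

```text
time: 26.1
ee_pos: [0.5143, 0.2354, 0.1211]
eef_rot: [0.983, -0.184, 0.0, -0.0]
ft_force: [0.3, -0.1, -0.4]
width: 0.0499
grip_force: 5.9
```

To row units: 0.003 m is 0.0038, 0.002 m is 0.0025.

Emit:
jog_arm([
  [[0,0,0.0013],0,0.045],
  [[0,0,0.0025],0,0.045],
  [[0,0,0.0038],0,0.045],
])

```text
time: 26.4
ee_pos: [0.5144, 0.2353, 0.118]
eef_rot: [0.983, -0.184, 0.0, -0.0]
ft_force: [-1.1, -0.6, 7.0]
width: 0.0496
grip_force: 6.4
```

Emit:
jog_arm([
  [[0,0,0.0006],0,0.045],
  [[0,0,0.0013],0,0.045],
])

```text
time: 26.6
ee_pos: [0.5146, 0.2354, 0.1179]
eef_rot: [0.983, -0.184, 0.001, -0.0]
ft_force: [-3.0, -1.6, 11.7]
width: 0.0499
grip_force: 6.6
```

It seated at z = 0.118, the fully-home height. I'll release, retreat clear and verify.

To row units: -0.001 m is -0.0013.

Emit:
jog_arm([
  [[0,0,-0.0013],0,0.05],
  [[0,0,-0.0013],0,0.056],
  [[0,0,-0.0013],0,0.062],
  [[0,0,-0.0013],0,0.07],
  [[0,0,-0.0013],0,0.087],
  [[0,0,-0.0013],0,0.087],
  [[0,0,-0.0013],0,0.087],
  [[0,0,-0.0013],0,0.087],
])

```text
time: 27.4
ee_pos: [0.5141, 0.2353, 0.1177]
eef_rot: [0.983, -0.184, 0.0, 0.0]
ft_force: [0.0, 0.6, -0.3]
width: 0.0858
grip_force: 0.0
```

Emit:
jog_arm([
  [[0,0,-0.0375],0,0.087],
  [[0,0,-0.0875],0,0.087],
  [[0,0,-0.1375],0,0.087],
  [[0,0,-0.1875],0,0.087],
  [[-0.05,0.0625,-0.1875],0,0.087],
  [[-0.075,0.125,-0.1875],0,0.087],
  [[-0.075,0.1875,-0.1875],0,0.087],
  [[-0.075,0.1875,-0.1875],0,0.087],
  [[-0.075,0.1875,-0.1875],0,0.087],
])

```text
time: 28.3
ee_pos: [0.4033, 0.1149, 0.2683]
eef_rot: [0.983, -0.186, 0.001, 0.0]
ft_force: [0.2, 0.4, -0.1]
width: 0.0871
grip_force: 0.0
```

```bash
python3 stk.py 3; python3 held.py pics/v8.png
```

```text
stack 0 [0.5163 0.2342] 0.03
stack 1 [0.5183 0.2467] 0.608
```

View pics/v8.png

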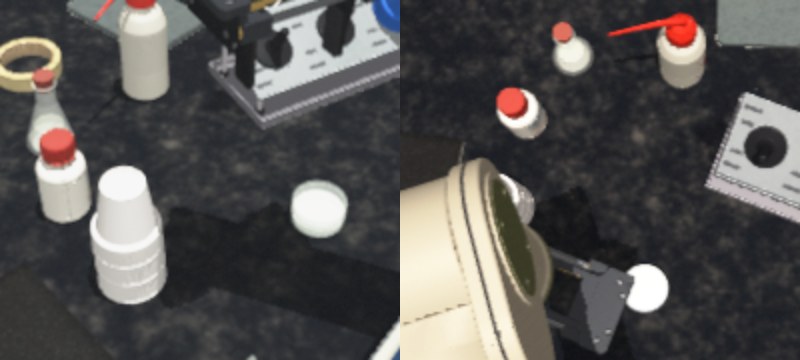

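The scene view shows a straight three-high stack at (128,235). Its silhouette fits the fully nested model within 3%, about 2 mm from the base's original spot, and everything else in view is where it was.

```bash
python3 -c "
from bench import r, eyes, read_state
print(r.close_job())"
```

```text
the job is handed in; nothing more can be done
None
```

Both white beakers are off their pegs and nested fully home over the standing one, in a straight stack about 2 mm from where it stood; the job is handed in at about 28 s, with the blue beaker and everything else not touched.

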